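Unclip the yellow module from the bench rail

ROBOT

A 6-joint arm with a two-finger parallel gripper is mounted at the origin on a cart in front of the work surface, level with it; the furniture and walls round the work are solid. World frame = base frame: x ahead of the robot, y to its left, z up, the work surface at z = 0. Lengths are in m, angles in rad, forces in N, time in s.
With the tool pointing down it reaches from about 0.375 to 0.9 m from the base axis. Payload 3.1 kg.
Tool frame: the origin (TCP) lies midway between the tips of the shut fingers; the grasp point (between the pads) lies 19 mm behind it; z points along the fingers, y is the line along which they close (so a half turn about z gives the same grasp; the last joint's range is limited). The gripper opens to 87 mm and grips with 3 to 60 N. Pads are 19 mm wide; open, the fingers measure 117 mm over their backs; the gripper's body (75 mm by 190 mm) begins 51 mm behind the grasp point.
Start: joints at [-1.337, 0.527, 1.433, -0, 1.181, -0.178], TCP at [0.25, -0.573, 0.19] pointing down, gripper open.
Joint ranges: [-3.08, 3.08], [-0.75, 2.2], [0.22, 2.44], [-1.43, 4.57], [0, 2.65], [-2.85, 2.85]. Speed limits (rad/s): [2.79, 2.79, 3.14, 3.14, 3.14, 3.14].

INTERFACE

Orientations are given as a unit quaternion [w, x, y, z].
In Python, from workcell import * gives the robot as it stands.
- The arm moves only by the tool send_rows, never from a script. Its argument "targets" is a list of rows, each an object with "angular": the turn, a rotation vector about the world's x, y, z in units of 0.08 rad (1.0 is 0.08 rad), a list of three; "dp": the shift along the world's x, y, z in units of 25 mm (1.0 is 25 mm), a list of three; "grip": the opening, from 0 (shut) to 1 (fully open). A call has exactly 8 rows; each row shifts and turns the commanded pose from where the row before left it; what a row does not reach is not made up. A row lasts 1/10 s, in which the tool goes at most 50 mm and 8.59 degrees, less where a joint would pass 70% of its speed; a pose out of reach is approached as far as the arm can. A call with a number of a shift or a turn outside -1 to 1 is refused whole. A call with a gripper value outside its range is refused whole. The fingers move at their own pace and stop on an object; "grip_force" is the grip in N (left out, the last holds). Time passes only in rows, so rows that do not move let the fingers close, or fill a call up. It gives the time, the measured TCP pose, the force, the opening and the grip force at its end, in the units of the state.
- get_state(): the state, without advancing time (a new reading comes with each control period).
- grab_frame(name): name is "scene" or "top"; returns (picture, depth): 420x560x3 uint8, blue, green, red; 420x560 float32, m along the optical axis (not along the pixel's ray), 0 where there is no reading.
- camera_params(name): a dict with "intrinsics" (3x3 intrinsics, pixels), "extrinsics" (4x4, takes a point from world to camera coordinates). Camera axes: x right, y up, looking along -z (the intrinsics and any distortion apply to the point x, -y, -z); pixel columns grow to the right and rows downward; lengths in m; the calibration is good to about 2 mm. A picture is of the moment at which its call begins. camera_params takes no time and is no camera call.
- sign_off(): hands the job in; it is judged then, once.
The state is a dict: "time_s": time; "qpos": joint angles; "joint_vel": joint speeds; "effort": joint torques, N m; "eef_pos": TCP position; "eef_rot": TCP orientation; "ft_force": force on the tool from outside, world axes, zero at the start; "torque": the same for the moment, N m; "width": finger opening in m; "grasp_force": force on a finger pad.
Only numpy, scipy, OpenCV 4.12 (cv2) and the standard library are available. Lean on these libraries where they do the work, as an engineer would, in place of code of your own. Each camera call takes 0.05 s, during which the arm holds its last target. There are 200 camera calls.

TASK

Pull the yellow-topped module straight up off the bench rail, against its sprung catches, and stand it upright in the white tray, letting go only once it rests on the tray's floor. Leave the blue and the green module clipped on the rail.

Things in the scene. Friction and masses are not known exactly. Their poses are not given: they have to be found in the camera images.
- yellow_module: clip-on module, grey with yellow top part (28 mm); upright block 44 (x) by 30 (y) by 80 mm tall (z up), about 0.15 kg. Origin: centre of underside, at the start 6 mm above the bench. Its two feet straddle a rail along its y; sprung rollers in the rail hold the feet: 6 to 12 N straight up over the first few mm frees it; 30 mm clears the rail. Grip the yellow part firmly across either width.
- blue_module: blue-topped module, same size, origin and axes as the yellow one, clipped to the same rail; stays there. The three stand 75 mm apart along y in any order, 45 mm free between them. The rail is bolted down: steel bar 16 mm wide, its top 30 mm above the bench, on an aluminium plate 70 by 225 by 6 mm; low ribs stop sliding along it.
- green_module: green-topped module, same size, origin and axes as the yellow one, clipped to the same rail; stays there.
- tray: open white plastic tray fixed on the bench, 84 (x) by 130 (y) by 22 mm tall (z up), walls and floor 4 mm thick. Origin: centre of its underside, on the bench; inner floor 76 by 122 mm, 4 mm above the origin. Beside and behind it (+y, +x) stand a tall stirrer and a pipette stand: come in from the robot side and keep the gripper's long side along the tray's y.
Mind the look-alikes: they are no part of the job. Of the things shaped like the tray, the white one is meant.

How it is judged:
By the outcome, as a careful person would: the job done as asked, in the order asked, and still so for the second after the job is handed in, with the robot touching nothing.
It also fails if it takes over 48 s, if anything falls off the work surface, if the arm or the gripper's body presses on something with over 40 N, if the wrist force passes 120 N, or if a joint passes its speed limit or range.

## Working session

There is one attempt and no reset: what is moved stays moved. The work goes in short steps, Python scripts to look and compute and a tool call to move; the robot and the scene stay as the last step left them, time stands still between calls to the robot, and variables do not carry over. Pictures are saved under pics/ and viewed, at most 10 in all, crops included, and the job is handed in when it is done.

Besides the shell and the picture viewer there is one more tool, called after ">>>" as name(argument=value, ...) on one line, values as JSON. send_rows: Moves the arm, as the interface text tells. Shifts and turns lie within -1 to 1; 1 stands for 25 mm of shift or 0.08 rad of turn. Its arguments: {"type":"object","properties":{"targets":{"type":"array","items":{"type":"object","properties":{"angular":{"type":"array","items":{"type":"number"}},"dp":{"type":"array","items":{"type":"number"}},"grip":{"type":"number"}}}},"grip_force":{"type":"number"}},"required":["targets"]}

```bash
mkdir -p pics; cat > h.py <<'E'
from workcell import *
import numpy as np, cv2
def cloud(name):
    im,d=grab_frame(name); c=camera_params(name); K=np.array(c["intrinsics"]); E=np.array(c["extrinsics"])
    v,u=np.mgrid[:d.shape[0],:d.shape[1]]
    P=np.stack([(u-K[0,2])/K[0,0]*d,-(v-K[1,2])/K[1,1]*d,-d],-1)
    W=(P-E[:3,3])@E[:3,:3]
    W[d==0]=np.nan
    return im,d,W
E
python3 - <<'E'
from h import *
for n in ("scene","top"):
    im,d,W=cloud(n); cv2.imwrite(f"pics/{n}0.png",im); np.save(f"{n}W.npy",W); print({k:v for k,v in camera_params(n).items()})
s=get_state(); print(s)
E
```

```text
{'intrinsics': array([[513.40649986,   0.        , 281.58605715],
       [  0.        , 513.40649986, 205.45455056],
       [  0.        ,   0.        ,   1.        ]]), 'extrinsics': array([[ 0.00243578, -0.99982976, -0.0182899 ,  0.13225547],
       [ 0.57391575, -0.01358019,  0.81880174, -0.36511383],
       [-0.81891073, -0.01249128,  0.57378497, -1.13738463],
       [ 0.        ,  0.        ,  0.        ,  1.        ]])}
{'intrinsics': array([[401.85816897,   0.        , 277.2644315 ],
       [  0.        , 401.85816897, 205.72522011],
       [  0.        ,   0.        ,   1.        ]]), 'extrinsics': array([[ 0.04675866, -0.99890566, -0.00105509,  0.09483808],
       [ 0.97292873,  0.04530331,  0.22662149, -0.60781   ],
       [-0.22632569, -0.01162305,  0.97398233, -0.93154207],
       [ 0.        ,  0.        ,  0.        ,  1.        ]])}
{'time_s': 0.1, 'qpos': array([-1.33753882e+00,  5.28410245e-01,  1.43379054e+00, -1.12146010e-05,
        1.18140313e+00, -1.78489343e-01]), 'joint_vel': array([-0.00069543, -0.00140627, -0.00402249, -0.00079071,  0.00091944,
       -0.00048433]), 'effort': array([ 9.95562630e-06, -4.40986061e+01, -1.77150089e+01,  6.34050323e-02,
        5.33802656e-02, -6.91568266e-05]), 'eef_pos': array([ 0.24998869, -0.57202368,  0.18924159]), 'eef_rot': array([-1.00510840e-03,  9.78881879e-01,  2.04424206e-01, -3.27181920e-05]), 'ft_force': array([ 0.75800084, -0.26876638, -0.50660403]), 'torque': array([ 0.03102412, -0.05431796, -0.00935271]), 'grasp_force': 0.0, 'width': 0.08700381109801032}
```

View pics/scene0.png

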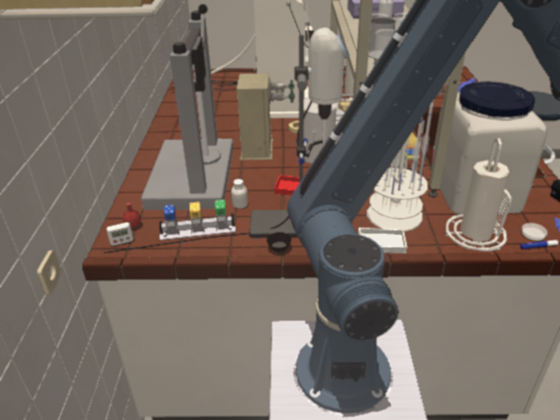

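View pics/top0.png

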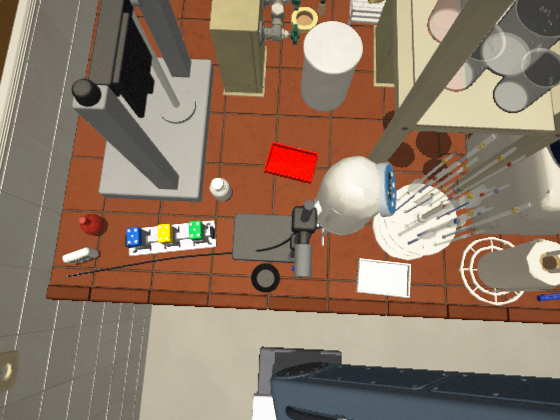

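The top view shows the blue (133,237), yellow (165,234) and green (196,231) modules on the rail. The white tray is at (384,278), with the red decoy tray at (291,162). The stirrer is left of and behind the white tray, and the pipette stand is at (415,220). The only yellow-topped module is at (165,234); blue and green are the look-alikes. I'll measure next and check the choice in a close crop.

```bash
python3 - <<'E'
from h import *
im=cv2.imread("pics/top0.png"); W=np.load("topW.npy"); hsv=cv2.cvtColor(im,cv2.COLOR_BGR2HSV)
def rep(n,m,roi,zr):
    x0,y0,x1,y1=roi; k=np.zeros(m.shape,bool); k[y0:y1,x0:x1]=1
    m=m&k&(W[...,2]>zr[0])&(W[...,2]<zr[1]); P=W[m]
    r=cv2.minAreaRect((P[:,:2]*1000).astype(np.float32))
    print(n,len(P),"med",np.median(P,0).round(4),"rect",r,"z",np.percentile(P[:,2],[5,50,95]).round(4))
H,S,V=hsv[...,0],hsv[...,1],hsv[...,2]
roi=(115,210,225,260)
for n,a,b in (("blue",100,130),("yellow",20,35),("green",40,85)):
    rep(n,(H>=a)&(H<=b)&(S>100)&(V>50),roi,(.078,.1))
white=(S<60)&(V>140)
rep("plate",white,(115,210,230,265),(.0,.02))
rep("tray rim",white,(345,248,422,308),(.014,.03))
rep("tray floor",white,(345,248,422,308),(-.003,.012))
cr=np.hstack([cv2.resize(im[205:265,110:230],(480,240)),cv2.resize(im[220:310,300:440],(373,240))])
cv2.imwrite("pics/crop.png",cr[:,:800])
# tall obstacles near the tray
x,y,z=W[...,0],W[...,1],W[...,2]
for zz in (.03,.08,.15,.25,.35):
    m=(z>zz)&(z<.6)&(x>.2)&(x<.62)&(y>-.45)&(y<.12); 
    Q=W[m]; print(zz,m.sum(), np.percentile(Q,[0,100],axis=0).round(3).tolist() if m.any() else "")
g=np.zeros((12,24))
for i in range(12):
  for j in range(24):
    m=(x>.30+.03*i)&(x<.33+.03*i)&(y<.42-.03*j)&(y>.39-.03*j)
    g[i,j]=np.nanmax(z[m])*100 if m.any() else -1
print("cols y from .405 step -.03; rows x from .315 step .03 (cm)")
print(g.round().astype(int))
E
```

```text
blue 201 med [0.5082 0.4666 0.0859] rect ((508.45477294921875, 467.5633850097656), (43.2454833984375, 28.793664932250977), 9.652886390686035) z [0.0811 0.0859 0.0892]
yellow 213 med [0.5194 0.3929 0.0856] rect ((520.4689331054688, 393.7036437988281), (44.59213638305664, 29.656557083129883), 8.441521644592285) z [0.0818 0.0856 0.0887]
green 188 med [0.5306 0.3193 0.0858] rect ((532.1658935546875, 319.3614196777344), (44.101654052734375, 29.434326171875), 5.653900623321533) z [0.0827 0.0858 0.0887]
plate 874 med [0.5032 0.3786 0.0061] rect ((520.0762329101562, 394.6858215332031), (70.28961944580078, 225.22027587890625), 8.962560653686523) z [0.0025 0.0061 0.0097]
tray rim 304 med [ 0.441  -0.1562  0.0205] rect ((442.6927795410156, -153.31982421875), (130.13365173339844, 83.7223892211914), 86.2878189086914) z [0.0158 0.0205 0.0233]
tray floor 1619 med [ 0.4468 -0.1614  0.0035] rect ((459.13189697265625, -169.35470581054688), (159.48646545410156, 120.10311126708984), 86.11888885498047) z [0.     0.0035 0.0076]
0.03 28903 [[0.2, -0.45, 0.03], [0.62, 0.119, 0.6]]
0.08 27889 [[0.2, -0.45, 0
[... 754 characters left out ...]
 1   1   1   1   0   2   2   3   3  52  59  -1  56   0   0   1   2
    1   2   2   2   0   0]
 [  9  69   6   9   1   1   2   2   3   5  52  59  59  60  58  55   0   2
    3  13  26  36  36   0]
 [  9  69   9   9   4   1   2   2   2   2  11  56  60  60  58  55   0   0
   13  48  42  42  46  12]
 [ 69  70   9   9   4   1   2   2   2   2   2  35  59  59  58  55   0   0
   13  50  37  26  38  12]
 [ 69  71   0   0   1   0   2   2   2   2   2   2  -1   0  -1  -1  -1   0
   43  38  38  27  38  38]
 [ 69  72   5   5   7   7   0   0   0   0   1   0   0  -1  -1  -1  -1  -1
    1  44  44  48  45  13]
 [ 69  72   6   5   9   9   0   0   0   0   0   1   1   0  -1  -1  -1  -1
   -1  13  26  46  12  12]]
```

View pics/crop.png

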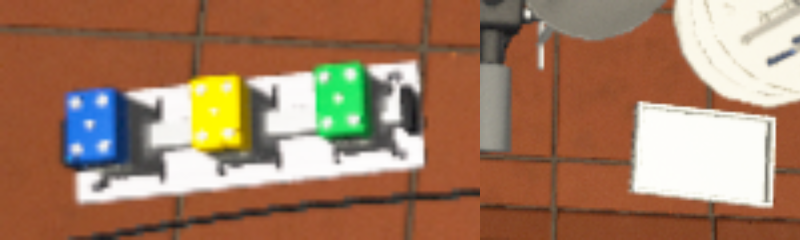

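The crop confirms the yellow module as the middle one (about 215,110 in the crop) and the white tray empty. Both sizes match the given ones: 44.6×29.7 mm for the module top, 130×84 mm for the tray. Next I'll check the tall obstacles along the route.

```bash
python3 - <<'E'
from h import *
for n in ("top","scene"):
    W=np.load(n+"W.npy"); x,y,z=W[...,0],W[...,1],W[...,2]
    c=camera_params(n)["extrinsics"]; print(n,"cam",(-c[:3,:3].T@c[:3,3]).round(2))
    for nm,b in (("stirrer",(.33,.62,-.09,.2)),("column",(.45,.66,.28,.5)),("pip",(.4,.62,-.33,-.1))):
        for lo,hi in ((.04,.12),(.12,.2),(.2,.3),(.3,.4),(.4,.5),(.5,.6),(.6,.8)):
            m=(x>b[0])&(x<b[1])&(y>b[2])&(y<b[3])&(z>lo)&(z<hi)
            if nm=="column" and lo<.1: m&=z>.1
            if m.sum()>8: print(nm,lo,m.sum(),np.percentile(W[m][:,:2],[1,50,99],axis=0).round(3).tolist())
E
```

```text
top cam [0.38 0.11 1.05]
stirrer 0.04 67 [[0.479, 0.077], [0.506, 0.1], [0.518, 0.129]]
stirrer 0.12 55 [[0.479, 0.017], [0.508, 0.02], [0.534, 0.087]]
stirrer 0.2 136 [[0.431, 0.017], [0.489, 0.087], [0.52, 0.093]]
stirrer 0.3 44 [[0.479, 0.042], [0.481, 0.084], [0.54, 0.087]]
stirrer 0.4 488 [[0.426, -0.01], [0.483, 0.036], [0.528, 0.092]]
stirrer 0.5 5813 [[0.411, -0.033], [0.498, 0.034], [0.548, 0.094]]
column 0.04 59 [[0.637, 0.38], [0.639, 0.396], [0.658, 0.429]]
column 0.12 302 [[0.637, 0.38], [0.639, 0.393], [0.659, 0.428]]
column 0.2 509 [[0.637, 0.38], [0.639, 0.393], [0.66, 0.428]]
column 0.3 738 [[0.637, 0.38], [0.638, 0.393], [0.659, 0.428]]
column 0.4 1219 [[0.637, 0.379], [0.639, 0.394], [0.659, 0.428]]
column 0.5 559 [[0.639, 0.382], [0.648, 0.398], [0.66, 0.427]]
column 0.6 3158 [[0.496, 0.382], [0.601, 0.384], [0.658, 0.394]]
pip 0.04 639 [[0.496, -0.282], [0.54, -0.177], [0.615, -0.135]]
pip 0.12 2141 [[0.495, -0.289], [0.555, -0.2], [0.618, -0.136]]
pip 0.2 1296 [[0.51, -0.278], [0.58, -0.196], [0.618, -0.148]]
pip 0.3 1249 [[0.509, -0.277], [0.556, -0.206], [0.61
[... 366 characters left out ...]
tirrer 0.5 1876 [[0.408, -0.031], [0.486, 0.028], [0.528, 0.09]]
column 0.04 92 [[0.633, 0.377], [0.639, 0.401], [0.648, 0.426]]
column 0.12 398 [[0.631, 0.377], [0.639, 0.399], [0.659, 0.426]]
column 0.2 531 [[0.632, 0.376], [0.639, 0.4], [0.655, 0.426]]
column 0.3 609 [[0.632, 0.376], [0.639, 0.4], [0.658, 0.427]]
column 0.4 698 [[0.633, 0.377], [0.639, 0.4], [0.657, 0.426]]
column 0.5 144 [[0.637, 0.382], [0.646, 0.399], [0.659, 0.418]]
pip 0.04 1015 [[0.498, -0.293], [0.544, -0.21], [0.613, -0.142]]
pip 0.12 1203 [[0.494, -0.296], [0.539, -0.219], [0.615, -0.149]]
pip 0.2 612 [[0.507, -0.289], [0.536, -0.242], [0.614, -0.182]]
pip 0.3 176 [[0.506, -0.27], [0.531, -0.262], [0.561, -0.24]]
```

>>> send_rows(targets=[{"dp": [0.15, 1, 0], "angular": [0, 0, -0.6], "grip": 0.65}, {"dp": [0.15, 1, 0], "angular": [0, 0, -0.6], "grip": 0.65}, {"dp": [0.15, 1, 0], "angular": [0, 0, -0.6], "grip": 0.65}, {"dp": [0.15, 1, 0], "angular": [0, 0, -0.6], "grip": 0.65}, {"dp": [0.15, 1, 0], "angular": [0, 0, -0.6], "grip": 0.65}, {"dp": [0.15, 1, 0], "angular": [0, 0, -0.6], "grip": 0.65}, {"dp": [0.15, 1, 0], "angular": [0, 0, -0.6], "grip": 0.65}, {"dp": [0.15, 1, 0], "angular": [0, 0, -0.6], "grip": 0.65}])

```text
time_s: 0.9
eef_pos: [0.2801, -0.3714, 0.1899]
eef_rot: [-0.0, 1.0, 0.013, -0.0]
ft_force: [-0.1, -0.1, 0.2]
width: 0.0563
grasp_force: 0.0
```

>>> send_rows(targets=[{"dp": [0.3, 1, 0], "angular": [0, 0, 0], "grip": 0.65}, {"dp": [0.3, 1, 0], "angular": [0, 0, 0], "grip": 0.65}, {"dp": [0.3, 1, 0], "angular": [0, 0, 0], "grip": 0.65}, {"dp": [0.3, 1, 0], "angular": [0, 0, 0], "grip": 0.65}, {"dp": [0.3, 1, 0], "angular": [0, 0, 0], "grip": 0.65}, {"dp": [0.3, 1, 0], "angular": [0, 0, 0], "grip": 0.65}, {"dp": [0.3, 1, 0], "angular": [0, 0, 0], "grip": 0.65}, {"dp": [0, 0, 0], "angular": [0, 0, 0], "grip": 0.65}])

```text
time_s: 1.7
eef_pos: [0.3319, -0.1944, 0.1898]
eef_rot: [-0.001, 1.0, 0.016, -0.001]
ft_force: [0.2, -0.5, -0.3]
width: 0.0563
grasp_force: 0.0
```

```bash
python3 - <<'E'
from h import *
s=get_state(); print(s["time_s"],s["eef_pos"],s["eef_rot"],s["qpos"].round(3))
A=[]
for n in ("top","scene"):
    im,d,W=cloud(n); A.append(im); x,y,z=W[...,0],W[...,1],W[...,2]
    t=s["eef_pos"]
    for lo in np.arange(.12,.7,.05):
        m=(abs(x-t[0])<.14)&(abs(y-t[1])<.13)&(z>lo)&(z<lo+.05)
        if m.sum()>15: print(n,lo.round(2),m.sum(),(np.percentile(W[m][:,:2],[1,99],axis=0)-t[:2]).round(3).tolist())
cv2.imwrite("pics/a1.png",cv2.resize(np.hstack(A),(800,300)))
E
```

```text
1.7 [ 0.33194322 -0.1943618   0.18977093] [-1.36523111e-03  9.99877573e-01  1.55652373e-02 -8.35469635e-04] [-8.230e-01  2.040e-01  1.994e+00  1.000e-03  9.460e-01  7.160e-01]
top 0.27 307 [[-0.039, -0.042], [0.038, 0.094]]
top 0.32 1421 [[-0.039, 0.042], [0.032, 0.096]]
top 0.37 1090 [[-0.037, 0.007], [0.035, 0.051]]
top 0.42 98 [[-0.003, 0.017], [0.03, 0.036]]
top 0.47 327 [[-0.061, -0.003], [0.064, 0.074]]
top 0.52 5809 [[-0.066, -0.017], [0.062, 0.111]]
top 0.57 2777 [[-0.064, 0.002], [0.041, 0.129]]
top 0.62 2675 [[-0.056, 0.064], [-0.007, 0.129]]
scene 0.22 212 [[-0.016, -0.045], [0.01, 0.038]]
scene 0.27 753 [[-0.042, -0.091], [0.025, 0.088]]
scene 0.32 1479 [[-0.041, -0.097], [0.033, 0.09]]
scene 0.37 712 [[-0.041, -0.037], [0.033, 0.046]]
scene 0.42 668 [[-0.038, -0.034], [0.004, 0.03]]
scene 0.47 818 [[-0.073, -0.061], [0.017, 0.061]]
scene 0.52 985 [[-0.116, -0.066], [0.002, 0.09]]
scene 0.57 1587 [[-0.136, -0.035], [-0.047, 0.129]]
scene 0.62 900 [[-0.14, 0.014], [-0.092, 0.129]]
scene 0.67 61 [[-0.14, 0.064], [-0.118, 0.077]]
```

View pics/a1.png

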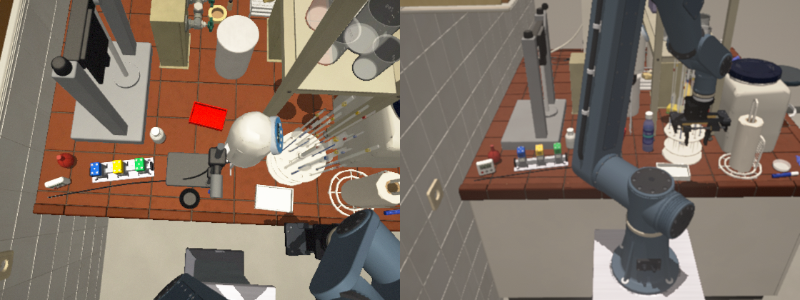

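The wrist (z 0.47–0.57, ±65 mm) would meet the stirrer motor (x > 0.407, z > 0.4) at r = 0.38. I'll pass it at x ≈ 0.29.

>>> send_rows(targets=[{"dp": [-0.2, 1, 0], "angular": [0, 0, 0], "grip": 0.65}, {"dp": [-0.2, 1, 0], "angular": [0, 0, 0], "grip": 0.65}, {"dp": [-0.2, 1, 0], "angular": [0, 0, 0], "grip": 0.65}, {"dp": [-0.2, 1, 0], "angular": [0, 0, 0], "grip": 0.65}, {"dp": [-0.2, 1, 0], "angular": [0, 0, 0], "grip": 0.65}, {"dp": [-0.2, 1, 0], "angular": [0, 0, 0], "grip": 0.65}, {"dp": [-0.2, 1, 0], "angular": [0, 0, 0], "grip": 0.65}, {"dp": [0, 0, 0], "angular": [0, 0, 0], "grip": 0.65}])

```text
time_s: 2.6
eef_pos: [0.2963, -0.0214, 0.1899]
eef_rot: [-0.0, 1.0, 0.015, -0.001]
ft_force: [0.2, -0.4, -0.4]
width: 0.0564
grasp_force: 0.0
```

```bash
python3 -c "
from h import *
s=get_state(); print(s['eef_pos'],s['eef_rot'],s['qpos'].round(3))"
```

```text
[ 0.29627639 -0.02137017  0.18994112] [-4.77113008e-04  9.99887910e-01  1.49422602e-02 -8.17117236e-04] [-0.455  0.069  2.173  0.     0.901  1.086]
```

>>> send_rows(targets=[{"dp": [0, 1, 0], "angular": [0, 0, 0], "grip": 0.65}, {"dp": [0, 1, 0], "angular": [0, 0, 0], "grip": 0.65}, {"dp": [0, 1, 0], "angular": [0, 0, 0], "grip": 0.65}, {"dp": [0, 1, 0], "angular": [0, 0, 0], "grip": 0.65}, {"dp": [0, 1, 0], "angular": [0, 0, 0], "grip": 0.65}, {"dp": [0, 1, 0], "angular": [0, 0, 0], "grip": 0.65}, {"dp": [0, 1, 0], "angular": [0, 0, 0.2], "grip": 0.65}, {"dp": [0.2, 1, 0], "angular": [0, 0, 0.2], "grip": 0.65}])

```text
time_s: 3.4
eef_pos: [0.304, 0.1773, 0.1902]
eef_rot: [0.0, 1.0, 0.03, 0.0]
ft_force: [1.0, 0.2, 0.5]
width: 0.0562
grasp_force: 0.0
```

>>> send_rows(targets=[{"dp": [0.6, 1, 0], "angular": [0, 0, 0.2], "grip": 0.65}, {"dp": [1, 1, 0], "angular": [0, 0, 0.2], "grip": 0.65}, {"dp": [1, 1, 0], "angular": [0, 0, 0.2], "grip": 0.65}, {"dp": [1, 1, 0], "angular": [0, 0, 0.2], "grip": 0.65}, {"dp": [1, 1, 0], "angular": [0, 0, 0.2], "grip": 0.65}, {"dp": [1, 0.8, 0], "angular": [0, 0, 0.2], "grip": 0.65}, {"dp": [1, 0.7, 0], "angular": [0, 0, 0], "grip": 0.65}, {"dp": [0, 0, 0], "angular": [0, 0, 0], "grip": 0.65}])

```text
time_s: 4.2
eef_pos: [0.4741, 0.3408, 0.1899]
eef_rot: [-0.001, 0.997, 0.077, 0.003]
ft_force: [-0.2, 0.1, -0.1]
width: 0.0564
grasp_force: 0.0
```

```bash
python3 -c "
from h import *
s=get_state(); q=s['eef_rot'];p=s['eef_pos']; th=2*np.arctan2(q[2],q[1]); print(p,th,s['qpos'].round(3))
print('units', (np.array([.5205,.3935])-p[:2])/.025, (.157-th)/.08)"
```

```text
[0.4741094  0.34081103 0.18988004] 0.15456623277595255 [ 4.320e-01  4.700e-01  1.544e+00 -1.000e-03  1.122e+00  1.849e+00]
units [1.85562386 2.10755883] 0.030422090300593133
```

>>> send_rows(targets=[{"dp": [0.9, 1, -0.5], "angular": [0, 0, 0], "grip": 0.65}, {"dp": [0.9, 1, -0.5], "angular": [0, 0, 0], "grip": 0.65}, {"dp": [0.05, 0.1, -0.8], "angular": [0, 0, 0], "grip": 0.65}, {"dp": [0, 0, -0.6], "angular": [0, 0, 0], "grip": 0.65}, {"dp": [0, 0, 0], "angular": [0, 0, 0], "grip": 0.65}, {"dp": [0, 0, 0], "angular": [0, 0, 0], "grip": 0.65}, {"dp": [0, 0, 0], "angular": [0, 0, 0], "grip": 0.65}, {"dp": [0, 0, 0], "angular": [0, 0, 0], "grip": 0.65}])

```text
time_s: 5.0
eef_pos: [0.5148, 0.3922, 0.1314]
eef_rot: [-0.0, 0.997, 0.078, 0.001]
ft_force: [0.5, 0.4, 0.7]
width: 0.0568
grasp_force: 0.0
```

```bash
python3 - <<'E'
from h import *
s=get_state(); print(s["eef_pos"],s["eef_rot"])
im,d,W=cloud("scene"); a=cv2.resize(im[150:250,140:260],(480,400))
im,d,W=cloud("top"); b=cv2.resize(im[190:290,90:170+0],(320,400))
cv2.imwrite("pics/a2.png",np.hstack([a,b]))
E
```

```text
[0.51484522 0.39223774 0.13144113] [-4.30429578e-04  9.96982845e-01  7.76135028e-02  1.07979584e-03]
```

View pics/a2.png

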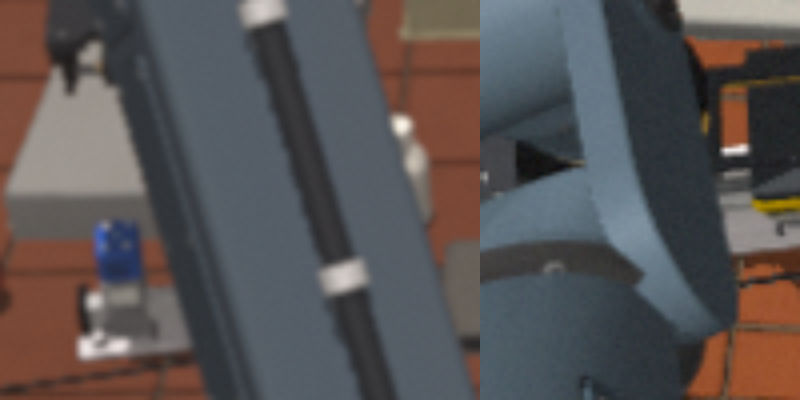

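The arm hides the yellow module in both views: the scene crop shows only blue at (118,250), and the top crop shows just the hand. I'll rely on the consistent measurements and descend while watching the force.

>>> send_rows(targets=[{"dp": [0.2, 0.05, -0.4], "angular": [0, 0, 0], "grip": 0.65}, {"dp": [0, 0, -0.4], "angular": [0, 0, 0], "grip": 0.65}, {"dp": [0, 0, -0.4], "angular": [0, 0, 0], "grip": 0.65}, {"dp": [0, 0, -0.4], "angular": [0, 0, 0], "grip": 0.65}, {"dp": [0, 0, -0.4], "angular": [0, 0, 0], "grip": 0.65}, {"dp": [0, 0, -0.4], "angular": [0, 0, 0], "grip": 0.65}, {"dp": [0, 0, -0.4], "angular": [0, 0, 0], "grip": 0.65}, {"dp": [0, 0, -0.25], "angular": [0, 0, 0], "grip": 0.65}])

```text
time_s: 5.9
eef_pos: [0.5185, 0.3932, 0.0526]
eef_rot: [0.0, 0.997, 0.078, -0.001]
ft_force: [-0.5, -0.6, -0.4]
width: 0.0565
grasp_force: 0.0
```

>>> send_rows(targets=[{"dp": [0, 0, 0], "angular": [0, 0, 0], "grip": 0.5}, {"dp": [0, 0, 0], "angular": [0, 0, 0], "grip": 0.3}, {"dp": [0, 0, 0], "angular": [0, 0, 0], "grip": 0.2}, {"dp": [0, 0, 0], "angular": [0, 0, 0], "grip": 0.2}, {"dp": [0, 0, 0], "angular": [0, 0, 0], "grip": 0.2}, {"dp": [0, 0, 0], "angular": [0, 0, 0], "grip": 0.2}, {"dp": [0, 0, 0], "angular": [0, 0, 0], "grip": 0.2}, {"dp": [0, 0, 0], "angular": [0, 0, 0], "grip": 0.2}], grip_force=40)

```text
time_s: 6.7
eef_pos: [0.519, 0.3938, 0.0541]
eef_rot: [-0.0, 0.997, 0.078, 0.0]
ft_force: [-0.8, 1.2, 1.3]
width: 0.0176
grasp_force: 0.6
```

```bash
python3 - <<'E'
from h import *
s=get_state(); print(s["eef_pos"],s["qpos"].round(3),s["width"],s["grasp_force"],s["torque"])
im,d,W=cloud("scene"); a=cv2.resize(im[140:260,130:250],(400,400))
hs=cv2.cvtColor(im,cv2.COLOR_BGR2HSV)
for n in ("scene","top"):
    im,d,W=cloud(n); hs=cv2.cvtColor(im,cv2.COLOR_BGR2HSV); P=W[(hs[...,0]>19)&(hs[...,0]<36)&(hs[...,1]>100)&(abs(W[...,0]-.52)<.15)&(abs(W[...,1]-.4)<.15)&(W[...,2]>.02)&(W[...,2]<.13)]
    print(n,len(P), np.percentile(P,[2,50,98],axis=0).round(3).tolist() if len(P) else "")
b=cv2.resize(im[190:290,110:210],(400,400))
cv2.imwrite("pics/a3.png",np.hstack([a,b]))
E
```

```text
[0.51898837 0.39375092 0.05413388] [0.478 0.727 1.469 0.    0.946 1.893] 0.01757933125849257 0.5736974626779556 [0.12045145 0.07098115 0.03378678]
scene 0 
top 1 [[0.555, 0.312, 0.084], [0.555, 0.312, 0.084], [0.555, 0.312, 0.084]]
```

View pics/a3.png

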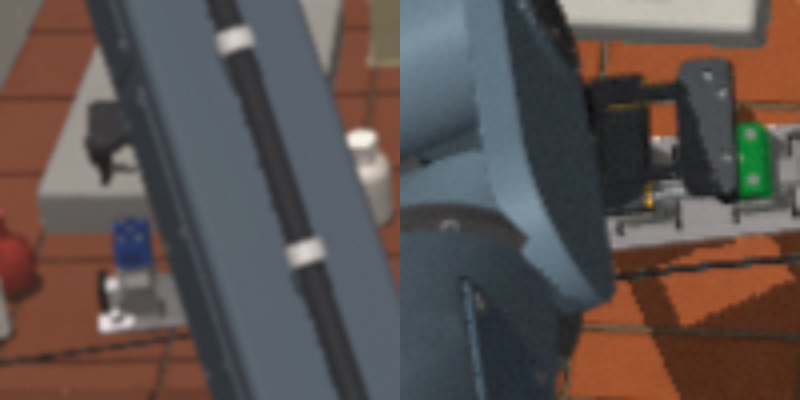

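```bash
python3 - <<'E'
from h import *
im,d,W=cloud("top")
for u,v in ((172,240),(172,238),(171,241),(186,222),(182,235),(160,225),(165,235),(155,228)): print((u,v),im[v,u],W[v,u].round(3))
b=cv2.resize(im[200:250,140:220],(800,500),interpolation=cv2.INTER_CUBIC)
cv2.imwrite("pics/a4.png",b)
E
```

```text
(172, 240) [ 62 176 221] [0.491 0.347 0.176]
(172, 238) [ 72 123 147] [0.495 0.347 0.179]
(171, 241) [40 70 81] [0.488 0.348 0.18 ]
(186, 222) [78 75 72] [0.528 0.315 0.2  ]
(182, 235) [41 40 39] [0.5   0.321 0.198]
(160, 225) [30 33 30] [0.52  0.371 0.194]
(165, 235) [34 34 34] [0.498 0.358 0.197]
(155, 228) [53 52 44] [0.476 0.31  0.42 ]
```

View pics/a4.png

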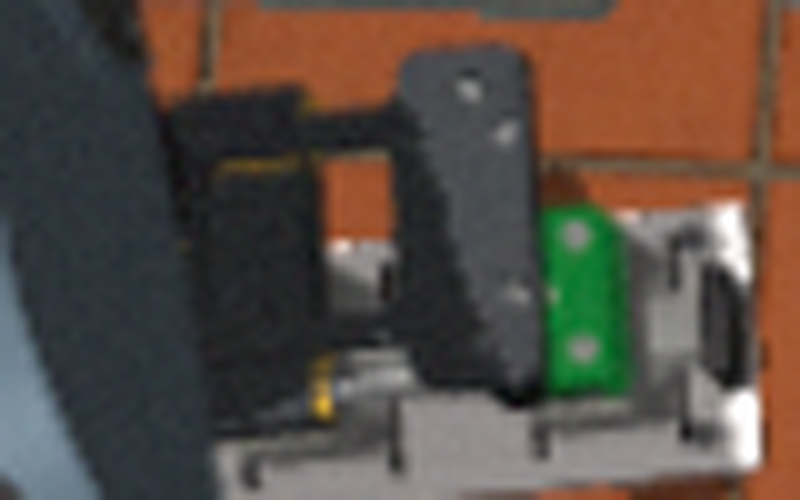

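The fingers closed to 17.6 mm, so nothing is between the pads. The hand hides the module in this view (only green at about (585,300)). I'll reopen, rise, back off toward the robot and look again.

>>> send_rows(targets=[{"dp": [0, 0, 0], "angular": [0, 0, 0], "grip": 0.65}, {"dp": [0, 0, 0], "angular": [0, 0, 0], "grip": 0.65}, {"dp": [0, 0, 0], "angular": [0, 0, 0], "grip": 0.65}, {"dp": [0, 0, 0], "angular": [0, 0, 0], "grip": 0.65}, {"dp": [0, 0, 0.6], "angular": [0, 0, 0], "grip": 0.65}, {"dp": [0, 0, 1], "angular": [0, 0, 0], "grip": 0.65}, {"dp": [0, 0, 1], "angular": [0, 0, 0], "grip": 0.65}, {"dp": [0, 0, 1], "angular": [0, 0, 0], "grip": 0.65}])

```text
time_s: 7.7
eef_pos: [0.5189, 0.3935, 0.1456]
eef_rot: [-0.0, 0.997, 0.078, 0.0]
ft_force: [0.2, -0.2, 0.5]
width: 0.0562
grasp_force: 0.0
```

>>> send_rows(targets=[{"dp": [-1, -0.6, 1], "angular": [0, 0, 0], "grip": 0.65}, {"dp": [-1, -0.6, 1], "angular": [0, 0, 0], "grip": 0.65}, {"dp": [-1, -0.6, 0], "angular": [0, 0, 0], "grip": 0.65}, {"dp": [-1, -0.6, 0], "angular": [0, 0, 0], "grip": 0.65}, {"dp": [-1, -0.6, 0], "angular": [0, 0, 0], "grip": 0.65}, {"dp": [-1, -0.6, 0], "angular": [0, 0, 0], "grip": 0.65}, {"dp": [-1, -0.6, 0], "angular": [0, 0, 0], "grip": 0.65}, {"dp": [0, 0, 0], "angular": [0, 0, 0], "grip": 0.65}])

```text
time_s: 8.5
eef_pos: [0.3392, 0.2863, 0.1942]
eef_rot: [0.001, 0.997, 0.078, -0.002]
ft_force: [-0.5, -0.3, 0.0]
width: 0.0566
grasp_force: 0.0
```

```bash
python3 - <<'E'
from h import *
s=get_state(); print(s["time_s"],s["eef_pos"],s["width"])
A=[]
for n in ("scene","top"):
    im,d,W=cloud(n); hs=cv2.cvtColor(im,cv2.COLOR_BGR2HSV); A.append(im)
    for nm,a,b in (("b",100,130),("y",20,35),("g",40,85)):
        m=(hs[...,0]>=a)&(hs[...,0]<=b)&(hs[...,1]>100)&(abs(W[...,0]-.52)<.1)&(abs(W[...,1]-.4)<.13)&(W[...,2]>.03)&(W[...,2]<.13)
        P=W[m]; Q=P[P[:,2]>.075]
        print(n,nm,len(P),len(Q), np.percentile(P,[2,50,98],axis=0).round(3).tolist() if len(P) else "", cv2.minAreaRect((Q[:,:2]*1000).astype(np.float32)) if len(Q)>5 else "")
cv2.imwrite("pics/a5.png",np.hstack([cv2.resize(A[0][150:250,130:250],(400,333)),cv2.resize(A[1][180:280,110:230],(400,333))]))
E
```

```text
8.5 [0.33916922 0.28632903 0.19423658] 0.0565534160514787
scene b 137 97 [[0.484, 0.448, 0.062], [0.493, 0.461, 0.083], [0.528, 0.477, 0.089]] ((506.8736267089844, 463.72442626953125), (50.70791244506836, 28.44359588623047), 9.07931900024414)
scene y 0 0  
scene g 0 0  
top b 254 211 [[0.487, 0.451, 0.035], [0.507, 0.465, 0.085], [0.53, 0.502, 0.089]] ((508.5401916503906, 467.3110046386719), (43.310604095458984, 29.40591812133789), 7.50777530670166)
top y 253 220 [[0.499, 0.377, 0.063], [0.519, 0.39, 0.085], [0.541, 0.408, 0.089]] ((519.774658203125, 393.1615295410156), (44.377220153808594, 30.004531860351562), 6.893198490142822)
top g 217 197 [[0.51, 0.304, 0.066], [0.529, 0.318, 0.085], [0.552, 0.334, 0.089]] ((531.8076171875, 319.3924865722656), (44.731422424316406, 29.372278213500977), 6.464552402496338)
```

View pics/a5.png

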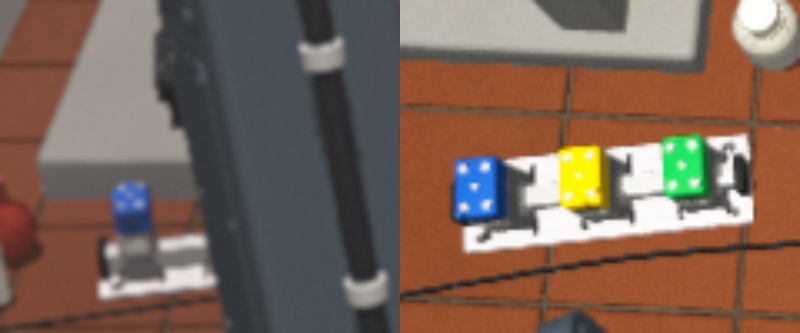

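The module is untouched, still upright at (0.520, 0.393) with its top at 0.086. The fingers seem to have closed above it or beside it, so I'll measure where they really are against the reported TCP.

```bash
python3 - <<'E'
from h import *
t=get_state()["eef_pos"]
for n in ("scene","top"):
    im,d,W=cloud(n); x,y,z=W[...,0]-t[0],W[...,1]-t[1],W[...,2]-t[2]
    for lo in np.arange(-.12,.2,.02):
        m=(abs(x)<.1)&(abs(y)<.13)&(z>lo)&(z<lo+.02)
        if m.sum()>2: vv,uu=np.where(m); print(n,lo.round(2),m.sum(),np.percentile(x[m],[1,50,99]).round(3),np.percentile(y[m],[1,50,99]).round(3),"px",uu.min(),uu.max(),vv.min(),vv.max())
E
```

```text
scene 0.1 20 [-0.053 -0.049 -0.046] [0.071 0.074 0.078] px 180 183 182 187
scene 0.12 54 [-0.055 -0.049 -0.016] [-0.101  0.074  0.083] px 176 256 166 181
scene 0.14 139 [-0.052 -0.012  0.045] [-0.099  0.076  0.093] px 175 255 151 174
top 0.1 51 [-0.028  0.03   0.045] [-0.065 -0.023 -0.006] px 181 213 288 331
top 0.12 639 [-0.03   0.007  0.045] [-0.094 -0.046 -0.015] px 182 229 286 333
top 0.14 1004 [-0.023  0.012  0.048] [-0.096 -0.074 -0.019] px 183 229 286 331
```

The hand body sits about 30 mm higher above the TCP than expected (+0.10 rather than +0.07), so the tips probably passed over the top at 0.086. I'll go in again about 17 mm lower, which keeps even a nominal tip above the bar at 0.030.

>>> send_rows(targets=[{"dp": [1, 0.6, 0], "angular": [0, 0, 0], "grip": 0.65}, {"dp": [1, 0.6, 0], "angular": [0, 0, 0], "grip": 0.65}, {"dp": [1, 0.6, 0], "angular": [0, 0, 0], "grip": 0.65}, {"dp": [1, 0.6, 0], "angular": [0, 0, 0], "grip": 0.65}, {"dp": [1, 0.6, 0], "angular": [0, 0, 0], "grip": 0.65}, {"dp": [1, 0.6, -0.5], "angular": [0, 0, 0], "grip": 0.65}, {"dp": [1, 0.6, -0.5], "angular": [0, 0, 0], "grip": 0.65}, {"dp": [0.2, 0.1, 0], "angular": [0, 0, 0], "grip": 0.65}])

```text
time_s: 9.5
eef_pos: [0.5268, 0.3973, 0.1665]
eef_rot: [0.0, 0.997, 0.078, -0.0]
ft_force: [-0.2, -0.0, 0.1]
width: 0.0566
grasp_force: 0.0
```

>>> send_rows(targets=[{"dp": [0, 0, -1], "angular": [0, 0, 0], "grip": 0.65}, {"dp": [0, 0, -1], "angular": [0, 0, 0], "grip": 0.65}, {"dp": [0, 0, -0.8], "angular": [0, 0, 0], "grip": 0.65}, {"dp": [0, 0, -0.7], "angular": [0, 0, 0], "grip": 0.65}, {"dp": [0, 0, -0.6], "angular": [0, 0, 0], "grip": 0.65}, {"dp": [0, 0, -0.4], "angular": [0, 0, 0], "grip": 0.65}, {"dp": [0, 0, -0.4], "angular": [0, 0, 0], "grip": 0.65}, {"dp": [0, 0, 0], "angular": [0, 0, 0], "grip": 0.65}])

```text
time_s: 10.3
eef_pos: [0.5232, 0.3956, 0.0452]
eef_rot: [0.0, 0.997, 0.078, -0.001]
ft_force: [-0.1, -0.6, -0.3]
width: 0.0566
grasp_force: 0.0
```

>>> send_rows(targets=[{"dp": [-0.1, -0.08, -0.2], "angular": [0, 0, 0], "grip": 0.65}, {"dp": [0, 0, -0.2], "angular": [0, 0, 0], "grip": 0.5}, {"dp": [0, 0, 0], "angular": [0, 0, 0], "grip": 0.3}, {"dp": [0, 0, 0], "angular": [0, 0, 0], "grip": 0.2}, {"dp": [0, 0, 0], "angular": [0, 0, 0], "grip": 0.2}, {"dp": [0, 0, 0], "angular": [0, 0, 0], "grip": 0.2}, {"dp": [0, 0, 0], "angular": [0, 0, 0], "grip": 0.2}, {"dp": [0, 0, 0], "angular": [0, 0, 0], "grip": 0.2}], grip_force=40)

```text
time_s: 11.1
eef_pos: [0.5217, 0.3942, 0.0368]
eef_rot: [-0.0, 0.997, 0.078, 0.0]
ft_force: [-0.5, -0.7, 1.1]
width: 0.0298
grasp_force: 40.0
```

```bash
python3 -c "
from h import *
s=get_state(); print(s)"
```

```text
{'time_s': 11.1, 'qpos': array([ 4.76457497e-01,  7.53260959e-01,  1.47007866e+00, -9.37027063e-06,
        9.17481646e-01,  1.89146940e+00]), 'joint_vel': array([ 4.93306502e-04,  1.47086078e-03, -5.29331547e-04, -8.35163497e-05,
        1.72848938e-03, -2.25597445e-04]), 'effort': array([ 4.80275403e-02, -4.83535409e+01, -1.31839541e+01,  9.59753670e-03,
       -7.41422921e-02,  4.64452518e-03]), 'eef_pos': array([0.52172695, 0.3941811 , 0.03676081]), 'eef_rot': array([-1.46256890e-04,  9.96967639e-01,  7.78163049e-02,  3.56907466e-04]), 'ft_force': array([-0.46388367, -0.66947455,  1.06490585]), 'torque': array([ 0.01446135, -0.04165703,  0.03293382]), 'grasp_force': 39.99236226081848, 'width': 0.0297657232383622}
```

The pads stopped at 29.8 mm (module width 30) with 40 N. The tips are therefore 32–49 mm above the reported TCP, and the bite may be shallow. I'll regrip 15 mm lower for a firm hold.

>>> send_rows(targets=[{"dp": [0, 0, 0], "angular": [0, 0, 0], "grip": 0.6}, {"dp": [0, 0, 0], "angular": [0, 0, 0], "grip": 0.6}, {"dp": [0, 0, 0], "angular": [0, 0, 0], "grip": 0.6}, {"dp": [0, 0, -0.2], "angular": [0, 0, 0], "grip": 0.6}, {"dp": [0, 0, -0.2], "angular": [0, 0, 0], "grip": 0.6}, {"dp": [0, 0, -0.2], "angular": [0, 0, 0], "grip": 0.6}, {"dp": [0, 0, 0], "angular": [0, 0, 0], "grip": 0.6}, {"dp": [0, 0, 0], "angular": [0, 0, 0], "grip": 0.6}])

```text
time_s: 11.9
eef_pos: [0.5212, 0.3939, 0.0209]
eef_rot: [0.0, 0.997, 0.078, -0.0]
ft_force: [0.1, -0.1, 0.6]
width: 0.0521
grasp_force: 0.0
```

>>> send_rows(targets=[{"dp": [0, 0, 0], "angular": [0, 0, 0], "grip": 0.4}, {"dp": [0, 0, 0], "angular": [0, 0, 0], "grip": 0.2}, {"dp": [0, 0, 0], "angular": [0, 0, 0], "grip": 0.2}, {"dp": [0, 0, 0], "angular": [0, 0, 0], "grip": 0.2}, {"dp": [0, 0, 0], "angular": [0, 0, 0], "grip": 0.2}, {"dp": [0, 0, 0], "angular": [0, 0, 0], "grip": 0.2}, {"dp": [0, 0, 0], "angular": [0, 0, 0], "grip": 0.2}, {"dp": [0, 0, 0], "angular": [0, 0, 0], "grip": 0.2}], grip_force=45)

```text
time_s: 12.7
eef_pos: [0.5216, 0.3941, 0.0216]
eef_rot: [-0.0, 0.997, 0.078, 0.0]
ft_force: [-0.3, -0.8, 1.5]
width: 0.0298
grasp_force: 45.0
```

>>> send_rows(targets=[{"dp": [0, 0, 0.1], "angular": [0, 0, 0], "grip": 0.2}, {"dp": [0, 0, 0.1], "angular": [0, 0, 0], "grip": 0.2}, {"dp": [0, 0, 0.15], "angular": [0, 0, 0], "grip": 0.2}, {"dp": [0, 0, 0.15], "angular": [0, 0, 0], "grip": 0.2}, {"dp": [0, 0, 0.2], "angular": [0, 0, 0], "grip": 0.2}, {"dp": [0, 0, 0.2], "angular": [0, 0, 0], "grip": 0.2}, {"dp": [0, 0, 0.3], "angular": [0, 0, 0], "grip": 0.2}, {"dp": [0, 0, 0.3], "angular": [0, 0, 0], "grip": 0.2}])

```text
time_s: 13.5
eef_pos: [0.5214, 0.3941, 0.0599]
eef_rot: [-0.0, 0.997, 0.078, 0.0]
ft_force: [-0.4, -0.0, -1.1]
width: 0.0299
grasp_force: 45.0
```

>>> send_rows(targets=[{"dp": [0, 0, 0.5], "angular": [0, 0, 0], "grip": 0.2}, {"dp": [0, 0, 0.7], "angular": [0, 0, 0], "grip": 0.2}, {"dp": [0, 0, 0.8], "angular": [0, 0, 0], "grip": 0.2}, {"dp": [0, 0, 0.8], "angular": [0, 0, 0], "grip": 0.2}, {"dp": [0, 0, 0.8], "angular": [0, 0, 0], "grip": 0.2}, {"dp": [0, 0, 0.5], "angular": [0, 0, 0], "grip": 0.2}, {"dp": [0, 0, 0], "angular": [0, 0, 0], "grip": 0.2}, {"dp": [0, 0, 0], "angular": [0, 0, 0], "grip": 0.2}])

```text
time_s: 14.3
eef_pos: [0.5211, 0.3939, 0.1614]
eef_rot: [0.0, 0.997, 0.078, -0.0]
ft_force: [0.7, 0.3, -1.6]
width: 0.0296
grasp_force: 45.0
```

The module is free (about 1.6 N of weight, width 29.6 mm). Now carry it back along the robot-side path.

>>> send_rows(targets=[{"dp": [-1, -0.9, 0], "angular": [0, 0, 0], "grip": 0.2}, {"dp": [-1, -0.9, 0], "angular": [0, 0, 0], "grip": 0.2}, {"dp": [-1, -0.9, 0], "angular": [0, 0, 0], "grip": 0.2}, {"dp": [-1, -0.9, 0], "angular": [0, 0, 0], "grip": 0.2}, {"dp": [-1, -0.9, 0], "angular": [0, 0, 0], "grip": 0.2}, {"dp": [-1, -0.9, 0], "angular": [0, 0, 0], "grip": 0.2}, {"dp": [-1, -0.9, 0], "angular": [0, 0, 0], "grip": 0.2}, {"dp": [-1, -0.9, 0], "angular": [0, 0, 0], "grip": 0.2}])

```text
time_s: 15.1
eef_pos: [0.3194, 0.2129, 0.1606]
eef_rot: [0.0, 0.997, 0.078, -0.001]
ft_force: [-0.3, 0.1, -1.4]
width: 0.0296
grasp_force: 45.0
```

>>> send_rows(targets=[{"dp": [-0.6, -1, 0], "angular": [0, 0, -0.2], "grip": 0.2}, {"dp": [-0.4, -1, 0], "angular": [0, 0, -0.2], "grip": 0.2}, {"dp": [-0.1, -1, 0], "angular": [0, 0, -0.2], "grip": 0.2}, {"dp": [0, -1, 0], "angular": [0, 0, -0.2], "grip": 0.2}, {"dp": [0, -1, 0], "angular": [0, 0, -0.2], "grip": 0.2}, {"dp": [0, -1, 0], "angular": [0, 0, -0.2], "grip": 0.2}, {"dp": [0, -1, 0], "angular": [0, 0, -0.2], "grip": 0.2}, {"dp": [0, -1, 0], "angular": [0, 0, -0.2], "grip": 0.2}])

```text
time_s: 15.9
eef_pos: [0.293, 0.0133, 0.1609]
eef_rot: [-0.0, 1.0, 0.014, -0.001]
ft_force: [-0.1, -0.3, -0.8]
width: 0.0298
grasp_force: 45.0
```

>>> send_rows(targets=[{"dp": [0.1, -1, 0], "angular": [0, 0, -0.2], "grip": 0.2}, {"dp": [0.1, -1, 0], "angular": [0, 0, -0.2], "grip": 0.2}, {"dp": [0.2, -1, 0], "angular": [0, 0, -0.2], "grip": 0.2}, {"dp": [0.2, -1, 0], "angular": [0, 0, -0.2], "grip": 0.2}, {"dp": [0.4, -1, 0], "angular": [0, 0, -0.2], "grip": 0.2}, {"dp": [0.4, -0.5, 0], "angular": [0, 0, -0.2], "grip": 0.2}, {"dp": [0, 0, 0], "angular": [0, 0, 0], "grip": 0.2}, {"dp": [0, 0, 0], "angular": [0, 0, 0], "grip": 0.2}])

```text
time_s: 16.7
eef_pos: [0.328, -0.1222, 0.1609]
eef_rot: [-0.001, 0.999, -0.034, -0.001]
ft_force: [-0.6, 0.6, -0.9]
width: 0.0297
grasp_force: 45.0
```

```bash
python3 - <<'E'
from h import *
s=get_state(); q=s["eef_rot"]; th=2*np.arctan2(q[2],q[1]); t=s["eef_pos"]; print(t,th,s["width"])
print("units",(np.array([.437,-.143])-t[:2])/.025,(-.065-th)/.08)
im,d,W=cloud("scene"); hs=cv2.cvtColor(im,cv2.COLOR_BGR2HSV)
x,y,z=W[...,0],W[...,1],W[...,2]
m=(hs[...,0]>=20)&(hs[...,0]<=35)&(hs[...,1]>100)&(abs(x-t[0])<.06)&(abs(y-t[1])<.06)&(z<.4)&(z>.02)
if m.sum(): print(m.sum(),np.percentile(W[m],[2,50,98],axis=0).round(3).tolist())
# module column: lowest points
for lo in np.arange(.06,.3,.02):
    k=(abs(x-t[0])<.05)&(abs(y-t[1])<.06)&(z>lo)&(z<lo+.02)
    if k.sum()>3: print(lo.round(2),k.sum(),(np.percentile(y[k],[2,98])-t[1]).round(3),(np.percentile(x[k],[2,50])-t[0]).round(3))
cv2.imwrite("pics/a6.png",cv2.resize(im[100:270,280:480],(800,600)))
E
```

```text
[ 0.32796983 -0.12216462  0.16085682] -0.06789993275671032 0.029731156736334557
units [ 4.36120682 -0.83341513] 0.03624915945887892
213 [[0.302, -0.141, 0.2], [0.31, -0.123, 0.222], [0.338, -0.109, 0.228]]
0.14 62 [-0.014  0.013] [-0.027 -0.022]
0.16 87 [-0.016  0.014] [-0.026 -0.022]
0.18 105 [-0.023  0.021] [-0.027 -0.022]
0.2 132 [-0.024  0.022] [-0.026 -0.019]
0.22 204 [-0.027  0.024] [-0.026 -0.01 ]
0.24 59 [-0.031  0.028] [-0.017 -0.01 ]
0.26 178 [-0.058  0.056] [-0.043 -0.035]
0.28 407 [-0.056  0.049] [-0.042 -0.026]
```

View pics/a6.png

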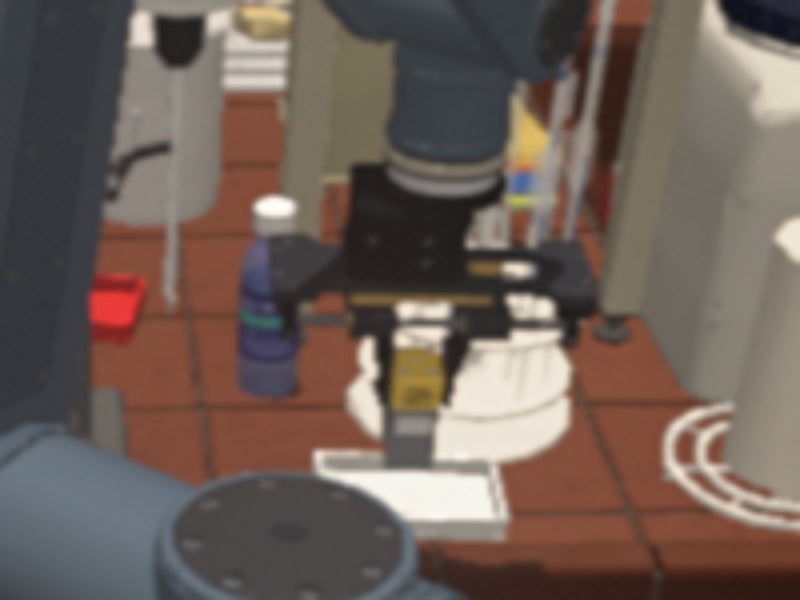

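The crop shows the module held upright (yellow at (417,380)) in front of the tray (410,495), with a blue bottle at (268,320) that I hadn't seen before. I'll get the bottle's position before moving forward.

```bash
python3 - <<'E'
from h import *
im,d,W=cloud("scene")
R=W[160:214,338:356].reshape(-1,3); R=R[(R[:,2]>.01)&(R[:,0]<.75)&(R[:,0]>.36)]
print(len(R),np.percentile(R,[2,50,98],axis=0).round(3))
x,y,z=W[...,0],W[...,1],W[...,2]
m=(x>.42)&(x<.62)&(y>-.06)&(y<.03)&(z>.03)&(z<.4); P=W[m]; print(m.sum(),np.percentile(P,[1,50,99],axis=0).round(3) if m.any() else "")
E
```

```text
533 [[ 0.368 -0.097  0.012]
 [ 0.599 -0.062  0.082]
 [ 0.676 -0.046  0.305]]
488 [[ 0.498 -0.06   0.035]
 [ 0.518  0.012  0.213]
 [ 0.617  0.029  0.398]]
```

The bottle is at x ≈ 0.60, well clear. Next, forward and then down.

>>> send_rows(targets=[{"dp": [0.4, -0.4, 0], "angular": [0, 0, 0], "grip": 0.2}, {"dp": [0.8, -0.4, 0], "angular": [0, 0, 0], "grip": 0.2}, {"dp": [0.9, 0, 0], "angular": [0, 0, 0], "grip": 0.2}, {"dp": [0.9, 0, 0], "angular": [0, 0, 0], "grip": 0.2}, {"dp": [0.8, 0, 0], "angular": [0, 0, 0], "grip": 0.2}, {"dp": [0.5, 0, 0], "angular": [0, 0, 0], "grip": 0.2}, {"dp": [0, 0, 0], "angular": [0, 0, 0], "grip": 0.2}, {"dp": [0, 0, 0], "angular": [0, 0, 0], "grip": 0.2}])

```text
time_s: 17.6
eef_pos: [0.4356, -0.1429, 0.1611]
eef_rot: [-0.0, 0.999, -0.034, -0.001]
ft_force: [0.6, 0.3, -1.4]
width: 0.0294
grasp_force: 45.0
```

>>> send_rows(targets=[{"dp": [0, 0, -0.5], "angular": [0, 0, 0], "grip": 0.2}, {"dp": [0, 0, -0.8], "angular": [0, 0, 0], "grip": 0.2}, {"dp": [0, 0, -0.8], "angular": [0, 0, 0], "grip": 0.2}, {"dp": [0, 0, -0.8], "angular": [0, 0, 0], "grip": 0.2}, {"dp": [0, 0, -0.6], "angular": [0, 0, 0], "grip": 0.2}, {"dp": [0, 0, -0.4], "angular": [0, 0, 0], "grip": 0.2}, {"dp": [0, 0, 0], "angular": [0, 0, 0], "grip": 0.2}, {"dp": [0, 0, 0], "angular": [0, 0, 0], "grip": 0.2}])

```text
time_s: 18.4
eef_pos: [0.4362, -0.1435, 0.0642]
eef_rot: [-0.0, 0.999, -0.034, -0.0]
ft_force: [-0.1, 0.1, -1.0]
width: 0.0298
grasp_force: 45.0
```

```bash
python3 - <<'E'
from h import *
s=get_state(); t=s["eef_pos"]; print(s["time_s"],t,s["ft_force"],s["width"])
for n in ("scene","top"):
    im,d,W=cloud(n); hs=cv2.cvtColor(im,cv2.COLOR_BGR2HSV)
    x,y,z=W[...,0],W[...,1],W[...,2]
    m=(hs[...,0]>=20)&(hs[...,0]<=35)&(hs[...,1]>100)&(abs(x-t[0])<.06)&(abs(y-t[1])<.06)&(z<.2)&(z>.02)
    if m.sum(): print(n,m.sum(),np.percentile(W[m],[2,50,98],axis=0).round(3).tolist())
    w=(hs[...,1]<60)&(hs[...,2]>140)&(z>.014)&(z<.03)&(abs(x-.4427)<.06)&(abs(y+.1533)<.09)
    print(n,"rim",w.sum(),cv2.minAreaRect((W[w][:,:2]*1000).astype(np.float32)))
E
```

```text
18.4 [ 0.43621249 -0.14353005  0.06418839] [-0.07864944  0.1241842  -1.00465038] 0.02978594562154272
scene 171 [[0.409, -0.161, 0.103], [0.417, -0.144, 0.125], [0.446, -0.129, 0.132]]
scene rim 142 ((441.6933898925781, -157.1148223876953), (128.5458984375, 91.26163482666016), 85.70207977294922)
top rim 0 ((0.0, 0.0), (0.0, 0.0), 0.0)
```

>>> send_rows(targets=[{"dp": [0, 0, -0.4], "angular": [0, 0, 0], "grip": 0.2}, {"dp": [0, 0, -0.4], "angular": [0, 0, 0], "grip": 0.2}, {"dp": [0, 0, -0.3], "angular": [0, 0, 0], "grip": 0.2}, {"dp": [0, 0, -0.2], "angular": [0, 0, 0], "grip": 0.2}, {"dp": [0, 0, -0.2], "angular": [0, 0, 0], "grip": 0.2}, {"dp": [0, 0, -0.1], "angular": [0, 0, 0], "grip": 0.2}, {"dp": [0, 0, -0.05], "angular": [0, 0, 0], "grip": 0.2}, {"dp": [0, 0, 0], "angular": [0, 0, 0], "grip": 0.2}])

```text
time_s: 19.3
eef_pos: [0.4364, -0.1435, 0.0225]
eef_rot: [-0.0, 0.999, -0.034, -0.0]
ft_force: [0.3, -0.1, 0.1]
width: 0.0299
grasp_force: 45.0
```

>>> send_rows(targets=[{"dp": [0, 0, -0.05], "angular": [0, 0, 0], "grip": 0.2}, {"dp": [0, 0, 0], "angular": [0, 0, 0], "grip": 0.2}, {"dp": [0, 0, -0.04], "angular": [0, 0, 0], "grip": 0.2}, {"dp": [0, 0, 0], "angular": [0, 0, 0], "grip": 0.2}, {"dp": [0, 0, 0], "angular": [0, 0, 0], "grip": 0.2}, {"dp": [0, 0, 0], "angular": [0, 0, 0], "grip": 0.2}, {"dp": [0, 0, 0], "angular": [0, 0, 0], "grip": 0.2}, {"dp": [0, 0, 0], "angular": [0, 0, 0], "grip": 0.2}])

```text
time_s: 20.1
eef_pos: [0.4365, -0.1435, 0.0204]
eef_rot: [0.0, 0.999, -0.034, 0.0]
ft_force: [-0.2, -0.4, -0.3]
width: 0.0298
grasp_force: 45.0
```

>>> send_rows(targets=[{"dp": [0, 0, -0.04], "angular": [0, 0, 0], "grip": 0.2}, {"dp": [0, 0, 0], "angular": [0, 0, 0], "grip": 0.2}, {"dp": [0, 0, -0.04], "angular": [0, 0, 0], "grip": 0.2}, {"dp": [0, 0, 0], "angular": [0, 0, 0], "grip": 0.2}, {"dp": [0, 0, 0], "angular": [0, 0, 0], "grip": 0.2}, {"dp": [0, 0, 0], "angular": [0, 0, 0], "grip": 0.2}, {"dp": [0, 0, 0], "angular": [0, 0, 0], "grip": 0.2}, {"dp": [0, 0, 0], "angular": [0, 0, 0], "grip": 0.2}])

```text
time_s: 20.9
eef_pos: [0.4365, -0.1435, 0.0195]
eef_rot: [0.0, 0.999, -0.034, 0.0]
ft_force: [-1.6, 0.4, 12.1]
width: 0.0296
grasp_force: 45.0
```

It is resting on the floor with 12 N of contact force. Ease off slightly and release.

>>> send_rows(targets=[{"dp": [0, 0, 0.02], "angular": [0, 0, 0], "grip": 0.2}, {"dp": [0, 0, 0], "angular": [0, 0, 0], "grip": 0.3}, {"dp": [0, 0, 0], "angular": [0, 0, 0], "grip": 0.38}, {"dp": [0, 0, 0], "angular": [0, 0, 0], "grip": 0.5}, {"dp": [0, 0, 0], "angular": [0, 0, 0], "grip": 0.65}, {"dp": [0, 0, 0], "angular": [0, 0, 0], "grip": 0.7}, {"dp": [0, 0, 0], "angular": [0, 0, 0], "grip": 0.7}, {"dp": [0, 0, 0], "angular": [0, 0, 0], "grip": 0.7}], grip_force=10)

```text
time_s: 21.7
eef_pos: [0.4364, -0.1434, 0.0188]
eef_rot: [-0.0, 0.999, -0.034, -0.0]
ft_force: [0.6, 0.3, -0.2]
width: 0.0592
grasp_force: 0.0
```

>>> send_rows(targets=[{"dp": [0, 0, 0.4], "angular": [0, 0, 0], "grip": 0.7}, {"dp": [0, 0, 0.6], "angular": [0, 0, 0], "grip": 0.7}, {"dp": [0, 0, 0.8], "angular": [0, 0, 0], "grip": 0.7}, {"dp": [0, 0, 1], "angular": [0, 0, 0], "grip": 0.7}, {"dp": [0, 0, 1], "angular": [0, 0, 0], "grip": 0.7}, {"dp": [0, 0, 1], "angular": [0, 0, 0], "grip": 0.7}, {"dp": [0, 0, 1], "angular": [0, 0, 0], "grip": 0.7}, {"dp": [0, 0, 0], "angular": [0, 0, 0], "grip": 0.7}])

```text
time_s: 22.5
eef_pos: [0.4386, -0.1447, 0.1674]
eef_rot: [0.002, 0.999, -0.034, 0.004]
ft_force: [-0.1, -0.5, -0.0]
width: 0.061
grasp_force: 0.0
```

>>> send_rows(targets=[{"dp": [-0.8, 0, 0], "angular": [0, 0, 0], "grip": 0.7}, {"dp": [-1, 0, 0], "angular": [0, 0, 0], "grip": 0.7}, {"dp": [-1, 0, 0], "angular": [0, 0, 0], "grip": 0.7}, {"dp": [-1, -1, 0], "angular": [0, 0, 0], "grip": 0.7}, {"dp": [-1, -1, 0], "angular": [0, 0, 0], "grip": 0.7}, {"dp": [0, -1, 0], "angular": [0, 0, 0], "grip": 0.7}, {"dp": [0, -1, 0], "angular": [0, 0, 0], "grip": 0.7}, {"dp": [0, 0, 0], "angular": [0, 0, 0], "grip": 0.7}])

```text
time_s: 23.3
eef_pos: [0.317, -0.2469, 0.1639]
eef_rot: [0.001, 0.999, -0.036, 0.001]
ft_force: [0.4, -0.7, 0.3]
width: 0.0607
grasp_force: 0.0
```

```bash
python3 - <<'E'
from h import *
s=get_state(); print(s["time_s"],s["eef_pos"],s["ft_force"])
A=[]
for n in ("scene","top"):
    im,d,W=cloud(n); A.append(im); hs=cv2.cvtColor(im,cv2.COLOR_BGR2HSV); z=W[...,2]
    for nm,a,b,c in (("y",20,35,(.436,-.143)),("b",100,130,(.508,.467)),("g",40,85,(.532,.319))):
        m=(hs[...,0]>=a)&(hs[...,0]<=b)&(hs[...,1]>100)&(np.hypot(W[...,0]-c[0],W[...,1]-c[1])<.05)&(z>.075)&(z<.1)
        if m.sum()>5: print(n,nm,m.sum(),np.median(z[m]).round(4),cv2.minAreaRect((W[m][:,:2]*1000).astype(np.float32)))
cv2.imwrite("pics/a7.png",np.hstack([cv2.resize(A[0][140:270,100:440],(400,300)),cv2.resize(A[1][180:320,110:440],(400,300))]))
E
```

```text
23.3 [ 0.31695586 -0.24687275  0.16390703] [ 0.39260869 -0.70757173  0.34169015]
scene y 110 0.0829 ((431.98211669921875, -145.10195922851562), (29.035730361938477, 48.533084869384766), 85.43145751953125)
scene b 94 0.0847 ((506.7469482421875, 463.40008544921875), (50.829368591308594, 28.797386169433594), 10.933517456054688)
scene g 82 0.0848 ((528.9544677734375, 316.5572204589844), (47.18560791015625, 27.08348274230957), 6.452859401702881)
top y 217 0.083 ((434.69866943359375, -141.86679077148438), (29.010833740234375, 42.741695404052734), 87.43014526367188)
top b 212 0.086 ((508.5959777832031, 467.0774230957031), (43.47360610961914, 29.445541381835938), 8.847318649291992)
top g 199 0.0856 ((531.5780639648438, 320.1360168457031), (43.800758361816406, 30.563507080078125), 8.98555850982666)
```

View pics/a7.png

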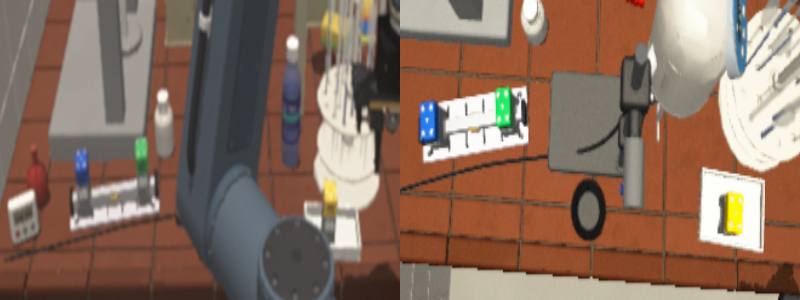

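The yellow module stands upright in the white tray at (735,213), with its top at 0.083 m against an expected 0.084. Blue (428,122) and green (505,107) are still clipped on the rail, and the robot is clear of everything.

```bash
python3 -c "
from workcell import *
print(sign_off())"
```

```text
the job is handed in; nothing more can be done
None
```

The yellow module is standing upright on the white tray's floor, blue and green are still clipped on the rail, and the job was handed in at about 23 s; the first grip closed on nothing because the fingertips sat over 30 mm above the reported tool point, so I regripped lower.

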